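# Re-equip a bench supply rail, shut its guard and reset the tripped breaker

### The arm

A 6-joint arm with a two-finger parallel gripper is mounted at the origin on the work surface; the furniture and walls round the work are solid. World frame = base frame: x ahead of the robot, y to its left, z up, the work surface at z = 0. Lengths are in m, angles in rad, forces in N, time in s.
With the tool pointing down it reaches from about 0.375 to 0.75 m from the base axis. Payload 9 kg.
Tool frame: the origin (TCP) lies on the centre line of the jaws, within the pads' length; the fingertips stand manip.tip_reach ahead of it and the grasp point (between the pads) lies 5 mm behind it (manip.tip_reach is the distance from the TCP to the fingertips, in m); z points along the fingers, y is the line along which they close (so a half turn about z gives the same grasp; the last joint's range is limited). The gripper opens to 85 mm and grips with 20 to 120 N. Pads are 22 mm wide; open, the fingers measure 114 mm over their backs; the gripper's body (76 mm by 85 mm) begins 54 mm behind the grasp point. The pads swing forward as they close: fully open they stand 13 mm farther back than shut.
Start: joints at [-1.396, 0.104, 0.097, 1.564, 0, 1.353], TCP at [0.23, -0.554, 0.245] pointing down, gripper open.
Joint ranges: [-2.99, 2.99], [-0.84, 1.86], [-1.1, 1.16], [-1.84, 2.11], [-1.51, 1.56], [-3.14, 3.14]. Speed limits (rad/s): [2.22, 2.22, 2.57, 3.14, 3.14, 3.14].

### API

Orientations are given as a unit quaternion [x, y, z, w].
In Python, from cell import manip gives the robot as it stands. The module is installed in compiled form; this text tells all that it offers.
- The arm moves only by the shell command python3 -m creep 'ROWS' [FORCE]. ROWS is JSON, a list that holds one entry, the list of rows, each a list of 7 numbers: the closure, from -1 (fully open) to 1 (shut), so that 0 is half open, then the shift along the tool's x, y, z in cm, then the turn, a rotation vector about the tool's x, y, z in rad. A call has 1 to 8 rows; each row shifts and turns the commanded pose from where the row before left it, along the tool's axes as they then stand; what a row does not reach is not made up. A row lasts 1/8 s, in which the tool goes at most 62.5 mm and 10.7 degrees, less where a joint would pass 70% of its speed; a pose out of reach is approached as far as the arm can. A call with a gripper value outside its range is refused whole. The fingers move at their own pace and stop on an object; FORCE is the grip in N (left out, the last holds). Time passes only in rows, so rows that do not move let the fingers close. It gives the time, the measured TCP pose, the force, the opening and the grip force at its end, in the units of the state.
- manip.state(): the state, without advancing time (a new reading comes with each control period).
- manip.capture(name): name is "scene" or "top"; returns a dict with "pixels" (420x560x3 uint8, blue, green, red), "fx", "fy", "cx", "cy" (pixels), "distortion" ([k1, k2, p1, p2, k3] as OpenCV has them; the pictures are not rectified), "xyz" and "orientation" of the camera in the world. Camera axes: x right, y down, z forward; pixel columns grow to the right and rows downward; lengths in m; the calibration is good to about 2 mm. A picture is of the moment at which its call begins. There is no depth.
- manip.hand_in(): hands the job in; it is judged then, once.
The state is a dict: "t": time; "joints": joint angles; "qd": joint speeds; "joint_torque": joint torques, N m; "tool_pos": TCP position; "eef_rot": TCP orientation; "wrist_force": force on the tool from outside, world axes, zero at the start; "torque": the same for the moment, N m; "grip_width": opening from 0.0 (shut) to 1.0 (fully open); "grasp_force": force on a finger pad.
Only numpy, scipy, OpenCV 4.12 (cv2) and the standard library are available. Lean on these libraries where they do the work, as an engineer would, in place of code of your own. Each camera call takes 0.05 s, during which the arm holds its last target. There are 200 camera calls.

### The job

The bench supply's main breaker has tripped: before touching anything else make it safe and reset it by pushing its lever fully off, all the way towards the near side. Then clip every loose rail module on the bench squarely onto the rail, side by side in the bay under the open guard, pressing each one straight down just until it snaps home flush on the rail and then no harder. When all of them are on, swing the clear guard down until it clicks shut, and only then throw the lever fully on, all the way to the far side; leave the meter where it lies.

Things in the scene. Friction and masses are not known exactly. Their poses are not given: they have to be found in the camera images.
- module_1: loose rail module with a round black dial on top, 92 mm long (x), 45 wide (y), 72 high, origin at the centre of its underside, z up. Shoulders at height 48; between them a paler nose, 45 long (x), full width: grip it across x, tips just above the shoulders. A channel 39 wide, 12 deep under it along y fits over the rail, 2 mm free each side, bevelled (takes 3 mm of error). May be absent
- module_2: loose rail module with a black window and a small dark lamp on top, same body as module_1, 92 mm long (x), 45 wide (y), 72 high, origin at the centre of its underside, z up. 0.15 to 0.23 kg. Two sprung clips in its channel: laid on the rail it rests on them, origin 4 mm below the rail top; 8 to 15 N down (25 N if 3 mm off) snaps it home, origin 12 mm below the rail top. May be absent
- module_3: loose rail module with five black ribs on top, same body and clips as module_1 and module_2, 92 mm long (x), 45 wide (y), 72 high, origin at the centre of its underside, z up. All modules fit either way round and can be slid along the rail. May be absent
- module_4: loose rail module with a black rocker and a round pale cap on top, same body and clips as module_1 and module_2, 92 mm long (x), 45 wide (y), 72 high, origin at the centre of its underside, z up. All modules fit either way round. May be absent
- panel: the fixed bench supply, a grey case 270 (x) x 360 (y) x 72 mm on the bench, origin at the centre of its underside, x to its far side. On its top, at +y, rail and guard; at -y the black breaker, 142 (x) x 88 (y) mm, middle at x 0, y -122 mm, its face (80 mm long in x) 147 mm above the bench. Over 60 N from a module on it counts as forced
- rail_mid (a point): middle of the top of the aluminium rail on the supply, 87 mm above the bench; axes as the panel: x across the rail, y along it, z up. Rail 35 mm wide with 3 mm thick lips. The bay is 227 mm long (y from -113 to 113 mm) between two sheet cheeks up to 164 mm above the bench: room for four modules side by side, anywhere along it
- main_lever (a joint): breaker lever, rad: -0.55 fully off (leaning to the near side, -x of the panel), 0 tripped (upright, as it starts), 0.55 fully on (to the far side, +x). Tripped, it springs back to 0 from either side; pushed off past -0.45 it resets and stays at -0.55, and from then on it snaps over (5 to 10 N on the lever near the face) and stays at either end
- lever_tip (a point): middle of the lever's top end: a pale paddle 24 mm wide (y) and 9 (top) to 14 mm thick (x). It turns about an axis along the panel's y, 50 mm from this point down the lever; 42 mm of the lever stand above the breaker's face
- guard (a joint): guard angle, rad: 0 shut, 2.05 fully open; starts at 1.7 to 1.9, leaning back. A stiff friction hinge (0.15 N m) holds it where it is left; at 0.06 its sprung latches meet the catch pins, about 8 N down on the tab pushes them past and it clicks home at 0 (below 0.02)
- guard_hinge (a point): middle of the guard's hinge line, fixed on the panel, 82 mm from the rail's middle towards the far side (x), 158 mm above the bench; axes as the panel; the guard turns about y
- guard_tab (a point): middle of the outer (upper when shut) face of the guard's finger tab, 169 mm from the hinge line; its z points out of that face, its -x away from the hinge. Tab 60 (y) x 22 x 6 mm, in the middle of the free edge. The guard is a clear pane in a grey frame, 160 x 224 x 5 mm; shut, it lies level over the modules, its top 158 mm above the bench
- meter: a bystander: a multimeter lying on its back, 138 x 71 x 42 mm, origin at the centre of its underside

How it is judged:
By the outcome, as a careful person would: the job done as asked, in the order asked, and still so for the second after the job is handed in, with the robot touching nothing.
Of module_1, module_2, module_3, module_4 only 2 to 4 are there at a start; the rules pass over those that are not, and their reading is None.
At some moment in a run one of module_1, module_2, module_3, module_4 may be knocked a few centimetres aside while the robot is not near it.
It also fails if it takes over 210 s, if anything falls off the work surface, if the arm or the gripper's body presses on something with over 40 N, if the wrist force passes 120 N, or if a joint passes its speed limit or range.

## Working session

There is one attempt and no reset: what is moved stays moved. The work goes in short steps, Python scripts to look and compute and a shell command to move; the robot and the scene stay as the last step left them, time stands still between calls to the robot, and variables do not carry over. Pictures are saved under pics/ and viewed, at most 16 in all, crops included, and the job is handed in when it is done.

```bash
mkdir -p pics; ls; cat > h.py <<'E'
from cell import manip
import numpy as np, cv2
from scipy.spatial.transform import Rotation as R
def cap(n,save=None):
    c=manip.capture(n)
    if save: cv2.imwrite('pics/'+save,c['pixels'])
    c['K']=np.array([[c['fx'],0,c['cx']],[0,c['fy'],c['cy']],[0,0,1.]]); c['D']=np.array(c['distortion'],float)
    c['R']=R.from_quat(c['orientation']).as_matrix(); c['p']=np.array(c['xyz'],float)
    return c
def ray(c,uv):
    u=cv2.undistortPoints(np.array(uv,float).reshape(-1,1,2),c['K'],c['D']).reshape(-1,2)
    d=np.c_[u,np.ones(len(u))]@c['R'].T
    return d/np.linalg.norm(d,axis=1)[:,None]
def onz(c,uv,z):
    d=ray(c,uv); return c['p']+d*((z-c['p'][2])/d[:,2])[:,None]
def proj(c,P):
    P=np.array(P,float).reshape(-1,3); rv=cv2.Rodrigues(c['R'].T)[0]
    return cv2.projectPoints(P,rv,-c['R'].T@c['p'],c['K'],c['D'])[0].reshape(-1,2)
def tri(c1,uv1,c2,uv2):
    d1=ray(c1,uv1);d2=ray(c2,uv2);o=[]
    for a,b in zip(d1,d2):
        A=np.c_[a,-b];s=np.linalg.lstsq(A,c2['p']-c1['p'],rcond=None)[0]
        x=c1['p']+a*s[0];y=c2['p']+b*s[1];o.append(np.r_[(x+y)/2,np.linalg.norm(x-y)])
    return np.array(o)
E
python3 - <<'E'
from h import *
np.set_printoptions(precision=4,suppress=True)
for n in('scene','top'):
    c=cap(n,n+'0.png');print(n,c['p'],c['R'].tolist(),c['fx'],c['cx'],c['cy'],c['D'])
print(manip.state(),manip.tip_reach)
E
```

```text
pics
scene [-0.2817 -0.8523  0.787 ] [[0.7109134597183346, -0.36784674026356384, 0.5994087323928289], [-0.7032669645410545, -0.37692146912833163, 0.6027817040151029], [0.004198735109384066, -0.8500699864055961, -0.5266530061016179]] 487.67672041642095 286.7552884368796 215.29459808612057 [-0.1486  0.      0.      0.      0.    ]
top [ 0.3439 -0.0776  1.4457] [[-0.0068657161197388595, -0.9953290898297845, 0.09629571579658218], [-0.9999581982125408, 0.006252172061329878, -0.0066717443030107765], [0.006038523800763612, -0.09633749676594516, -0.9953304089332243]] 483.13080049316574 288.8241390587797 219.85975557719794 [-0.0619  0.      0.      0.      0.    ]
{'t': 0.1, 'joints': array([-1.3957,  0.1046,  0.0966,  1.5639,  0.    ,  1.3531]), 'qd': array([-0.0005, -0.0018,  0.0019, -0.0019, -0.0002,  0.001 ]), 'joint_torque': array([  0.0075, -55.8208,  50.4718,   0.013 ,  -0.0001,   0.    ]), 'tool_pos': array([ 0.2296, -0.554 ,  0.2446]), 'eef_rot': array([ 0.9808,  0.1951,  0.    , -0.0006]), 'wrist_force': array([-0.0858, -0.7282,  0.0971]), 'torque': array([-0.0254, -0.0197, -0.0717]), 'grasp_force': 0.0, 'grip_width': 1.0023395870922505} 0.014
```

View pics/top0.png

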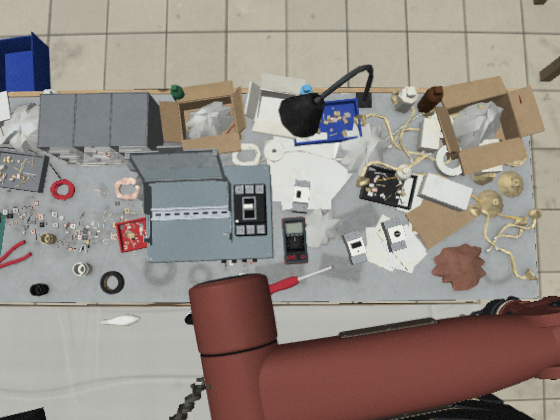

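View pics/scene0.png

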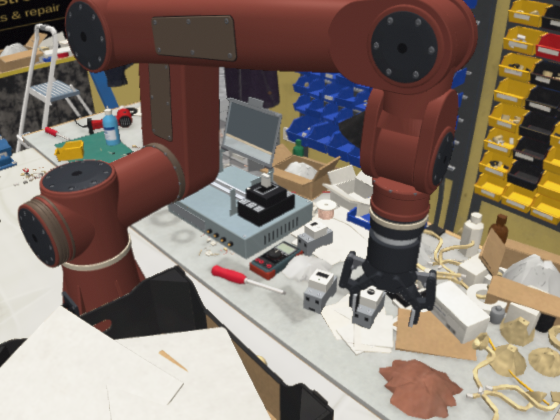

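```bash
python3 - <<'E'
from h import *
im=cv2.imread('pics/top0.png')
cv2.imwrite('pics/topz.png',cv2.resize(im[140:275,130:430],(800,360),interpolation=cv2.INTER_CUBIC))
E
```

```text
(no output)
```

View pics/topz.png

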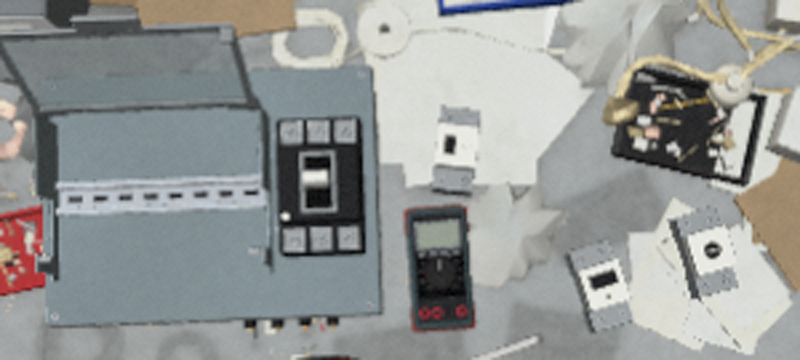

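```bash
python3 - <<'E'
from h import *
np.set_printoptions(precision=4,suppress=True)
c=cap('top');s=cap('scene')
z=lambda l:np.array(l)/2.6667+[130-.31,140-.31]
print('panel',onz(c,z([[50,325],[380,312],[372,68]]),.072))
r=onz(c,z([[57,197],[265,193]]),.087);print('rail',r)
print('tip',onz(c,z([[316,178]]),.189))
print('brk',onz(c,z([[279,117],[360,117],[363,254],[281,256]]),.13))
for n,l in dict(m4=[[438,110],[480,112],[472,193],[432,190]],m4nose=[[438,133],[480,135],[475,171],[434,169]],m2=[[569,252],[609,242],[632,318],[592,331]],m1=[[672,220],[700,205],[738,280],[700,297]],m1n=[[683,221],[722,207],[738,260],[697,270]],meter=[[407,208],[466,208],[470,325],[414,328]]).items():
    p=onz(c,z(l),.06);print(n,p.mean(0),[np.linalg.norm(p[i]-p[i-1]).round(4) for i in range(4)],'\n',p[:,:2].tolist())
im=s['pixels'][150:400,150:500]
cv2.imwrite('pics/sz.png',cv2.resize(im,(800,571),interpolation=cv2.INTER_CUBIC))
E
```

```text
panel [[ 0.3602  0.3133  0.072 ]
 [ 0.3722 -0.0389  0.072 ]
 [ 0.6359 -0.0312  0.072 ]]
rail [[0.4958 0.3042 0.087 ]
 [0.4986 0.0823 0.087 ]]
tip [[0.5015 0.0202 0.189 ]]
brk [[ 0.5727  0.0632  0.13  ]
 [ 0.5722 -0.0206  0.13  ]
 [ 0.4303 -0.0234  0.13  ]
 [ 0.4288  0.0605  0.13  ]]
m4 [ 0.5462 -0.1212  0.06  ] [np.float64(0.088), np.float64(0.0458), np.float64(0.0893), np.float64(0.0434)] 
 [[0.5915075169048292, -0.10255946502563898], [0.589046420411036, -0.14831763310914137], [0.5002713916054305, -0.13865009095213082], [0.5038054672007163, -0.09536568015284363]]
m4nose [ 0.5452 -0.1226  0.06  ] [np.float64(0.0397), np.float64(0.0457), np.float64(0.0399), np.float64(0.0445)] 
 [[0.5661617364898015, -0.10235722982781603], [0.5637020115427288, -0.14802869440046978], [0.5242605386436371, -0.14215812071068454], [0.5267127435459282, -0.0977054833203449]]
m2 [ 0.399  -0.2761  0.06  ] [np.float64(0.0883), np.float64(0.0448), np.float64(0.0853), np.float64(0.0455)] 
 [[0.4355752848722034, -0.2427217951626604], [0.4461010806447878, -0.2862427772604695], [0.363988405955853, -0.309444708731859
[... 213 characters left out ...]
02182047874, -0.38628390382109973], [0.40394581501061944, -0.4254713664678685], [0.38594435225640106, -0.3836113057708107]]
m1n [ 0.4481 -0.3962  0.06  ] [np.float64(0.055), np.float64(0.0456), np.float64(0.0599), np.float64(0.0462)] 
 [[0.4683684168733311, -0.36724696719130495], [0.4833614970598247, -0.4102965482679817], [0.4255922977759197, -0.4261014351635293], [0.4151095309548104, -0.3811078616961612]]
meter [ 0.4203 -0.1025  0.06  ] [np.float64(0.1295), np.float64(0.0638), np.float64(0.1262), np.float64(0.0601)] 
 [[0.48438822283629623, -0.06819359070536868], [0.4839895789977863, -0.1319883663652409], [0.3578508909543339, -0.135041557367434], [0.35506136555469364, -0.07496755920120546]]
```

View pics/sz.png

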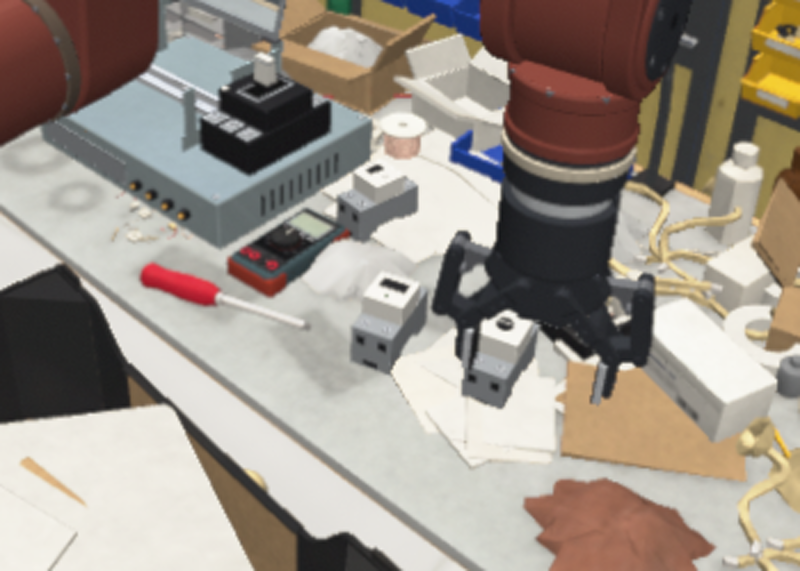

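```bash
cat >> h.py <<'E'
def plan(xyz,yaw,tip=None):
    """rows to go to TCP xyz, tool down with tool x at yaw (mod pi): turn first, then shift in cm along turned axes"""
    s=manip.state(); q=R.from_quat(s['eef_rot']); best=None
    for k in(0,np.pi,-np.pi):
        g=R.from_matrix(np.array([[np.cos(yaw+k),np.sin(yaw+k),0],[np.sin(yaw+k),-np.cos(yaw+k),0],[0,0,-1.]]).T)
        rv=(q.inv()*g).as_rotvec()
        j=s['joints'][5]+rv[2]
        if abs(j)<2.9 and (best is None or np.linalg.norm(rv)<np.linalg.norm(best[0])): best=(rv,g)
    rv,g=best; d=g.inv().apply(np.array(xyz)-s['tool_pos'])*100
    print('turn',rv.round(4),'then shift cm',d.round(2),'| at',s['tool_pos'].round(4),'F',s['wrist_force'].round(1),'t',round(s['t'],2))
E
python3 - <<'E'
from h import *
np.set_printoptions(precision=4,suppress=True)
c=cap('top');s=cap('scene');g=cv2.cvtColor(c['pixels'],cv2.COLOR_BGR2GRAY).astype(float)
def edge(cols,lo,hi,sgn):
    o=[]
    for u in cols:
        d=sgn*np.diff(g[lo:hi,u]);i=int(d.argmax())
        if 0<i<len(d)-1:
            a,b,e=d[i-1:i+2];i+= .5*(a-e)/(a-2*b+e)
        o.append([u,lo+i+.5])
    return np.array(o)
for nm,cols,lo,hi,sg,z in(('near',range(155,268),250,268,-1,.072),('railnear',range(153,228),209,224,-1,.087),('railfar',range(153,228),202,213,1,.087)):
    e=edge(cols,lo,hi,sg);P=onz(c,e,z)[:,:2]
    l=cv2.fitLine(P.astype(np.float32),cv2.DIST_HUBER,0,.001,.001).ravel()
    if l[1]<0:l[:2]*=-1
    r=(P-l[2:])@np.array([-l[1],l[0]]);print(nm,'yaw deg',np.degrees(np.arctan2(-l[0],l[1])),'x at y=.193',l[2]+l[0]/l[1]*(.193-l[3]),'rms',np.median(abs(r)),'med row',np.median(e[:,1]))
# lever paddle: bright blob
gs=cv2.cvtColor(s['pixels'],cv2.COLOR_BGR2GRAY)
for nm,im,(x0,x1,y0,y1) in(('top',g,(240,262,195,222)),('scene',gs,(245,290,165,195))):
    sub=im[y0:y1,x0:x1];m=(sub>150).astype(np.uint8);n,_,st,ce=cv2.connectedComponentsWithStats(m)
    for i in range(1,n):
        if st[i,4]>6:print(nm,st[i]+[x0,y0,0,0,0],ce[i]+[x0,y0])
print(proj(c,[[.4995,.02,.189]]),proj(s,[[.4995,.02,.189]]))
E
```

```text
near yaw deg 1.9392726 x at y=.193 0.36471844 rms 0.000573689709628062 med row 259.0925925925926
railnear yaw deg 0.4104167 x at y=.193 0.496051 rms 0.0049230338148698915 med row 213.090395480226
railfar yaw deg 1.808174 x at y=.193 0.5151512 rms 0.0005816975687392755 med row 206.71153846153845
top [243 204  10   5  49] [247.4082 205.9592]
scene [274 165  16  15 135] [282.7778 172.4815]
scene [245 167  25  22 246] [255.5285 177.8415]
scene [287 191   3   4  11] [288.0909 192.6364]
[[248.2575 207.1975]] [[264.2009 175.1911]]
```

```bash
python3 -c "
from h import *
plan([.535,.012,.26],.033+np.pi/2)"
```

```text
turn [-3.000e-04 -3.000e-04 -1.211e+00] then shift cm [55.58 32.39 -1.49] | at [ 0.2297 -0.5542  0.2451] F [0.3 0.5 0.8] t 0.3
```

```bash
python3 -m creep '[[[1,0,0,-0.6,0,0,-0.151],[1,0,0,-0.6,0,0,-0.151],[1,0,0,-0.6,0,0,-0.151],[1,0,0,-0.6,0,0,-0.151],[1,0,0,-0.6,0,0,-0.151],[1,0,0,-0.6,0,0,-0.151],[1,0,0,-0.6,0,0,-0.151],[1,0,0,-0.6,0,0,-0.151]]]' 40
python3 -m creep '[[[1,3.4,2,0,0,0,0],[1,3.4,2,0,0,0,0],[1,3.4,2,0,0,0,0],[1,3.4,2,0,0,0,0],[1,3.4,2,0,0,0,0],[1,3.4,2,0,0,0,0],[1,3.4,2,0,0,0,0],[1,3.4,2,0,0,0,0]]]'
python3 -m creep '[[[1,3.4,2,0,0,0,0],[1,3.4,2,0,0,0,0],[1,3.4,2,0,0,0,0],[1,3.4,2,0,0,0,0],[1,3.4,2,0,0,0,0],[1,3.4,2,0,0,0,0],[1,3.4,2,0,0,0,0],[1,0,0,0,0,0,0]]]'
python3 -c "
from h import *
plan([.535,.012,.186],.033+np.pi/2);print(manip.tip_reach)
c=cap('top','top1.png');s=cap('scene','s1.png')
cv2.imwrite('pics/mix1.png',np.hstack([cv2.resize(c['pixels'][130:280,130:430],(400,200)),cv2.resize(s['pixels'][100:300,150:350],(400,400))[100:300]]) if 0 else s['pixels'])"
```

```text
t: 1.3
tool_pos: [0.2297, -0.5543, 0.2934]
eef_rot: [0.695, 0.719, 0.0, -0.0]
wrist_force: [-0.4, -0.6, -1.1]
grip_width: -0.001
grasp_force: 0.0
t: 2.3
tool_pos: [0.3819, -0.2765, 0.2934]
eef_rot: [0.696, 0.718, -0.0, 0.0]
wrist_force: [0.9, -0.6, -0.2]
grip_width: 0.003
grasp_force: 0.0
t: 3.3
tool_pos: [0.5148, -0.0335, 0.2931]
eef_rot: [0.695, 0.719, 0.0, -0.0]
wrist_force: [0.2, -0.7, 0.2]
grip_width: -0.001
grasp_force: 0.0
turn [-0.0001 -0.0004  0.0002] then shift cm [ 4.48  2.17 10.71] | at [ 0.5148 -0.0335  0.2931] F [ 0.2 -0.7  0.2] t 3.3
0.014
```

View pics/s1.png

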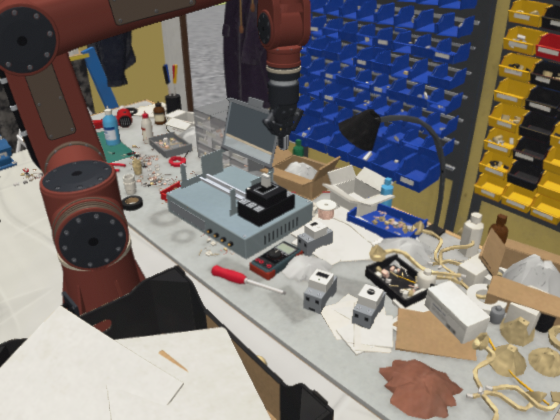

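```bash
python3 -m creep '[[[1,2.2,1.1,0,0,0,0],[1,2.3,1.1,0,0,0,0],[1,0,0,3.5,0,0,0],[1,0,0,3.5,0,0,0],[1,0,0,2.7,0,0,0],[1,0,0,1,0,0,0],[1,0,0,0,0,0,0]]]'
python3 -m creep '[[[1,0,-0.5,0,0,0,0],[1,0,-0.5,0,0,0,0],[1,0,-0.3,0,0,0,0],[1,0,-0.3,0,0,0,0],[1,0,0,0,0,0,0]]]'
python3 -c "
from h import *
c=cap('top','top2.png');s=cap('scene','s2.png')
a=cv2.resize(s['pixels'][130:230,210:310],(400,400),interpolation=2);b=cv2.resize(c['pixels'][160:260,200:300],(400,400),interpolation=2)
cv2.imwrite('pics/mix2.png',np.hstack([a,b]))"
```

```text
t: 4.28
tool_pos: [0.5346, 0.0095, 0.1864]
eef_rot: [0.697, 0.717, -0.0, -0.0]
wrist_force: [-0.0, -0.3, -0.0]
grip_width: -0.004
grasp_force: 0.0
t: 4.9
tool_pos: [0.5192, 0.0095, 0.1868]
eef_rot: [0.696, 0.718, 0.0, 0.001]
wrist_force: [1.4, 0.7, 2.0]
grip_width: -0.002
grasp_force: 1.0
```

View pics/mix2.png

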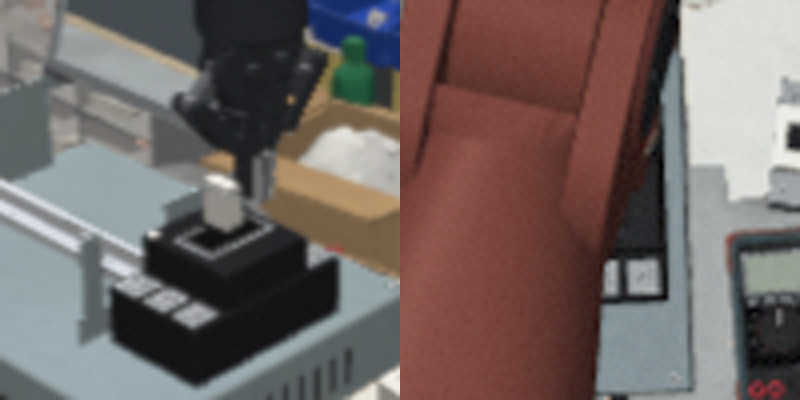

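```bash
python3 -m creep '[[[1,0,-0.4,0,0,0,0],[1,0,-0.4,0,0,0,0],[1,0,-0.4,0,0,0,0],[1,0,0,0,0,0,0]]]'
python3 -m creep '[[[1,0,-0.4,0,0,0,0],[1,0,-0.3,0,0,0,0],[1,0,-0.2,0,0,0,0],[1,0,0,0,0,0,0]]]'
```

```text
t: 5.5
tool_pos: [0.506, 0.0093, 0.1858]
eef_rot: [0.696, 0.718, -0.001, -0.001]
wrist_force: [0.0, -0.0, 0.4]
grip_width: 0.0
grasp_force: 0.0
t: 6.0
tool_pos: [0.4978, 0.009, 0.1863]
eef_rot: [0.696, 0.718, -0.0, 0.0]
wrist_force: [-0.2, 0.1, -0.3]
grip_width: 0.001
grasp_force: 0.0
```

```bash
python3 -c "
from h import *
s=cap('scene','s3.png')
a=cv2.resize(s['pixels'][130:230,210:310],(500,500),interpolation=2)
cv2.imwrite('pics/s3z.png',a)"
```

```text
(no output)
```

View pics/s3z.png

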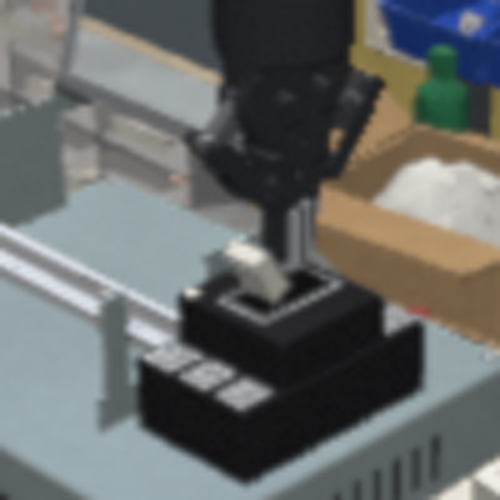

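```bash
python3 -m creep '[[[1,0,-0.3,0,0,0,0],[1,0,0,0,0,0,0],[1,0,0,0,0,0,0]]]'
```

```text
t: 6.42
tool_pos: [0.4955, 0.0088, 0.1866]
eef_rot: [0.696, 0.718, 0.0, 0.001]
wrist_force: [4.5, 0.6, -0.0]
grip_width: 0.001
grasp_force: 2.2
```

```bash
python3 -m creep '[[[1,0,1.5,0,0,0,0],[1,0,1.5,-1,0,0,0],[1,0,0,-4,0,0,0],[1,0,0,-4,0,0,0],[-0.2,0,0,-4,0,0,0],[-0.2,-3,0,0,0,0,0],[-0.2,-4,0,0,0,0,0],[-0.2,-4,0,0,0,0,0]]]'
python3 -c "
from h import *
c=cap('top','top4.png');s=cap('scene','s4.png')
a=cv2.resize(c['pixels'][170:270,270:425],(800,516),interpolation=2)
cv2.imwrite('pics/t4z.png',a);print(manip.state()['tool_pos'])"
```

```text
t: 7.42
tool_pos: [0.5277, -0.1011, 0.3161]
eef_rot: [0.696, 0.718, -0.0, -0.001]
wrist_force: [0.9, 0.1, -0.4]
grip_width: 0.598
grasp_force: 0.0
[ 0.52757754 -0.10314594  0.31534836]
```

View pics/t4z.png

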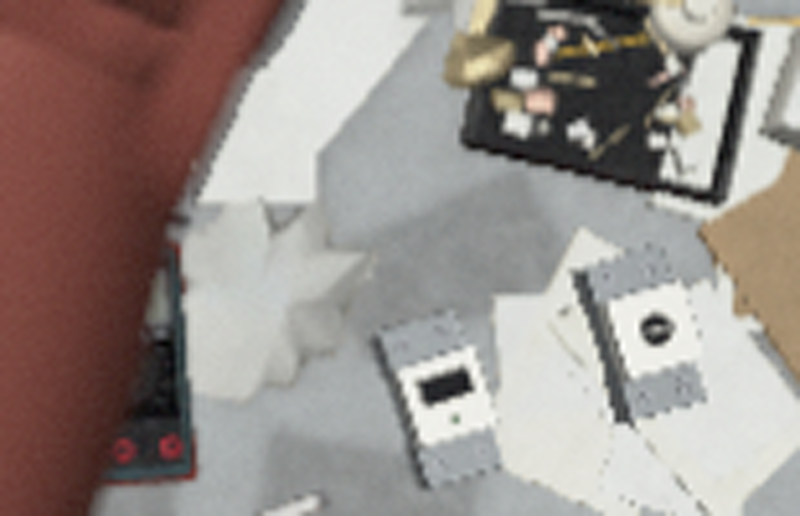

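```bash
python3 - <<'E'
from h import *
import json
d=json.load(open('/dev/null')) if 0 else None
c=cap('top')
z=lambda l:np.array(l,float)/5.161+[270-.4,170-.4]
for n,no,sh in(('m2',[[398,369],[478,347],[497,425],[418,448]],[[380,335],[456,312],[500,463],[430,487]]),('m1',[[608,300],[690,280],[708,372],[632,392]],[[583,270],[660,248],[706,400],[630,420]])):
    for l,h in((no,.072),(sh,.048)):
        p=onz(c,z(l),h)[:,:2]; L=[np.linalg.norm(p[i]-p[(i+1)%4]).round(4) for i in range(4)]
        v=p[0]-p[3]+p[1]-p[2]; w=p[0]-p[1]+p[3]-p[2]
        print(n,h,p.mean(0).round(4),L,'yaw x',np.degrees(np.arctan2(v[1],v[0])).round(1),'from y',np.degrees(np.arctan2(-w[0],w[1])).round(1))
plan([.5435,-.122,.12],np.radians(84.6))
E
```

```text
m2 0.072 [ 0.3992 -0.2787] [np.float64(0.0461), np.float64(0.0442), np.float64(0.0456), np.float64(0.0448)] yaw x 12.9 from y 15.3
m2 0.048 [ 0.3992 -0.2786] [np.float64(0.045), np.float64(0.0881), np.float64(0.0417), np.float64(0.0895)] yaw x 16.3 from y 17.3
m1 0.072 [ 0.4322 -0.3972] [np.float64(0.0474), np.float64(0.0519), np.float64(0.044), np.float64(0.0525)] yaw x 11.4 from y 13.6
m1 0.048 [ 0.4348 -0.3944] [np.float64(0.0458), np.float64(0.0894), np.float64(0.0447), np.float64(0.0883)] yaw x 15.7 from y 14.8
turn [-0.0019 -0.0004  0.1215] then shift cm [-1.89  1.78 19.56] | at [ 0.5276 -0.1015  0.3156] F [ 0.   0.5 -0.5] t 7.58
```

```bash
python3 -m creep '[[[-0.5,-1.9,1.8,0,0,0,0.06],[-0.5,0,0,4.5,0,0,0.06],[-0.5,0,0,4.5,0,0,0],[-0.5,0,0,4,0,0,0],[-0.5,0,0,4,0,0,0],[-0.5,0,0,0,0,0,0],[-0.5,0,0,0,0,0,0]]]' 60
python3 - <<'E'
from h import *
plan([.5435,-.122,.066],np.radians(84.6))
s=cap('scene');c=cap('top')
cv2.imwrite('pics/m5.png',np.hstack([cv2.resize(s['pixels'][190:270,270:370],(500,400),interpolation=2),cv2.resize(c['pixels'][150:250,260:335],(300,400),interpolation=2)]))
E
```

```text
t: 8.45
tool_pos: [0.5473, -0.1183, 0.1481]
eef_rot: [0.738, 0.675, 0.0, 0.001]
wrist_force: [-0.2, -0.1, 0.7]
grip_width: 0.748
grasp_force: 0.0
turn [0.0013 0.0005 0.0049] then shift cm [-0.4  -0.34  8.21] | at [ 0.5473 -0.1183  0.1481] F [-0.2 -0.1  0.7] t 8.45
```

View pics/m5.png

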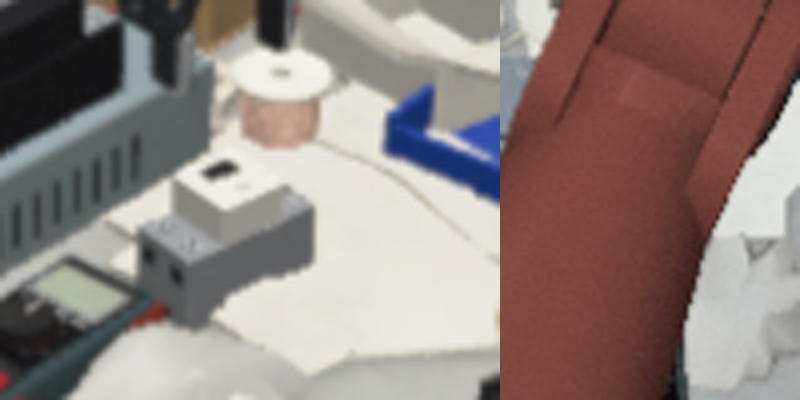

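```bash
python3 - <<'E'
from h import *
s=cap('scene')
print(onz(s,[[316.0,226.2]],.072), 'corners',onz(s,np.array([[175,183],[232,152],[290,183],[232,212]])/5+[269.6,189.6],.072).round(4).tolist())
st=manip.state();q=R.from_quat(st['eef_rot'])
for z in(-.01,0,.014,.02):print(z,proj(s,st['tool_pos']+q.apply([[0,-.038,z],[0,.038,z]])).round(1).tolist())
plan([.5435,-.122,.066],np.radians(84.6))
E
```

```text
[[ 0.54923886 -0.12847618  0.072     ]] corners [[0.5273, -0.107, 0.072], [0.5723, -0.1074, 0.072], [0.5716, -0.1503, 0.072], [0.5285, -0.1474, 0.072]]
-0.01 [[303.1, 201.8], [324.7, 192.7]]
0 [[303.0, 205.2], [324.5, 196.0]]
0.014 [[302.9, 209.9], [324.3, 200.5]]
0.02 [[302.9, 211.8], [324.2, 202.5]]
turn [0.0027 0.0011 0.0044] then shift cm [-0.35 -0.4   8.24] | at [ 0.5478 -0.1189  0.1484] F [-0.2 -0.2  0.2] t 8.6
```

```bash
python3 -m creep '[[[-0.5,-0.5,0,2.5,0,0,0],[-0.5,0,0,2.5,0,0,0],[-0.5,0,0,2,0,0,0],[-0.5,0,0,0.8,0,0,0],[-0.5,0,0,0.4,0,0,0],[-0.5,0,0,0,0,0,0]]]' 60
python3 -m creep '[[[0.3,0,0,0,0,0,0],[0.3,0,0,0,0,0,0],[0.3,0,0,0,0,0,0],[0.3,0,0,0,0,0,0],[0.3,0,0,0,0,0,0],[0.3,0,0,0,0,0,0]]]' 60
```

```text
t: 9.35
tool_pos: [0.5466, -0.1237, 0.0648]
eef_rot: [0.738, 0.675, 0.0, 0.0]
wrist_force: [0.2, -0.7, 0.2]
grip_width: 0.748
grasp_force: 0.0
t: 10.1
tool_pos: [0.5471, -0.124, 0.0655]
eef_rot: [0.738, 0.675, 0.0, 0.001]
wrist_force: [0.4, 0.1, 5.6]
grip_width: 0.513
grasp_force: 63.1
```

```bash
python3 -m creep '[[[0.3,0,0,-1,0,0,0],[0.3,0,0,-3,0,0,0],[0.3,0,0,-4.5,0,0,0],[0.3,0,0,-5,0,0,0],[0.3,0,0,-5,0,0,0],[0.3,0,0,-4.5,0,0,0],[0.3,0,-2.5,0,0,0,0],[0.3,0,-2.6,0,0,0,0]]]' 60
python3 -c "
from h import *
plan([.496,.244,.292],np.radians(91.9))"
```

```text
t: 11.1
tool_pos: [0.495, -0.119, 0.2951]
eef_rot: [0.738, 0.675, 0.0, 0.0]
wrist_force: [0.2, -0.0, -1.3]
grip_width: 0.511
grasp_force: 62.3
turn [ 0.0005  0.0004 -0.1229] then shift cm [36.27  1.31  0.31] | at [ 0.495  -0.119   0.2951] F [ 0.2 -0.  -1.3] t 11.1
```

```bash
python3 -m creep '[[[0.3,0,0,0,0,0,-0.123],[0.3,4.5,0.2,0,0,0,0],[0.3,5,0.2,0,0,0,0],[0.3,5,0.2,0,0,0,0],[0.3,5,0.2,0,0,0,0],[0.3,5,0.2,0,0,0,0],[0.3,5,0.2,0,0,0,0],[0.3,4,0.1,0,0,0,0]]]' 60
python3 -m creep '[[[0.3,2.7,0,0,0,0,0],[0.3,0,0,0,0,0,0],[0.3,0,0,0,0,0,0]]]' 60
python3 -c "
from h import *
plan([.496,.244,.17],np.radians(91.9))"
```

```text
t: 12.1
tool_pos: [0.4969, 0.2181, 0.2946]
eef_rot: [0.695, 0.719, -0.0, -0.0]
wrist_force: [0.1, -0.8, -1.6]
grip_width: 0.509
grasp_force: 62.4
t: 12.48
tool_pos: [0.4965, 0.2427, 0.2944]
eef_rot: [0.695, 0.719, -0.0, 0.0]
wrist_force: [0.7, 0.6, -0.9]
grip_width: 0.511
grasp_force: 62.4
turn [-0.0002  0.0005 -0.0001] then shift cm [ 0.13 -0.04 12.44] | at [0.4965 0.2427 0.2944] F [ 0.7  0.6 -0.9] t 12.47
```

```bash
python3 -m creep '[[[0.3,0.1,0,4,0,0,0],[0.3,0,0,4,0,0,0],[0.3,0,0,3,0,0,0],[0.3,0,0,1.5,0,0,0],[0.3,0,0,1,0,0,0],[0.3,0,0,0.3,0,0,0],[0.3,0,0,0,0,0,0]]]' 60
python3 -m creep '[[[0.3,0,0,0.15,0,0,0],[0.3,0,0,0.15,0,0,0],[0.3,0,0,0.15,0,0,0],[0.3,0,0,0,0,0,0]]]' 60
```

```text
t: 13.35
tool_pos: [0.4969, 0.2442, 0.1571]
eef_rot: [0.695, 0.719, 0.0, 0.0]
wrist_force: [-0.3, 0.4, -2.2]
grip_width: 0.515
grasp_force: 62.4
t: 13.85
tool_pos: [0.4964, 0.2442, 0.1516]
eef_rot: [0.695, 0.719, -0.0, -0.0]
wrist_force: [-0.6, 1.1, -1.8]
grip_width: 0.512
grasp_force: 62.4
```

```bash
python3 -m creep '[[[0.3,0,0,0.15,0,0,0],[0.3,0,0,0.15,0,0,0],[0.3,0,0,0,0,0,0]]]' 60
python3 -m creep '[[[0.3,0,0,0.1,0,0,0],[0.3,0,0,0.1,0,0,0],[0.3,0,0,0,0,0,0]]]' 60
```

```text
t: 14.22
tool_pos: [0.4964, 0.2442, 0.1486]
eef_rot: [0.695, 0.719, -0.0, -0.0]
wrist_force: [-0.2, 0.3, -1.0]
grip_width: 0.513
grasp_force: 62.5
t: 14.6
tool_pos: [0.4965, 0.2443, 0.1472]
eef_rot: [0.695, 0.719, 0.0, 0.0]
wrist_force: [-2.8, -0.7, 4.7]
grip_width: 0.51
grasp_force: 63.3
```

```bash
for i in 1 2; do python3 -m creep '[[[0.3,0,0,0.1,0,0,0],[0.3,0,0,0,0,0,0]]]' 60 | grep -E "tool_pos|wrist"; done
```

```text
tool_pos: [0.4968, 0.2443, 0.1465]
wrist_force: [-2.8, -0.5, 7.1]
tool_pos: [0.4971, 0.2443, 0.1459]
wrist_force: [-2.7, 0.8, 9.3]
```

```bash
for i in 1 2 3; do python3 -m creep '[[[0.3,0,0,0.1,0,0,0],[0.3,0,0,0,0,0,0]]]' 60 | grep -E "tool_pos|wrist"; done
```

```text
tool_pos: [0.4973, 0.2444, 0.1454]
wrist_force: [-2.9, -0.2, 10.1]
tool_pos: [0.4975, 0.2444, 0.1447]
wrist_force: [-3.9, -1.1, 13.2]
tool_pos: [0.4968, 0.2444, 0.1424]
wrist_force: [-2.0, 0.3, 2.7]
```

```bash
for i in 1 2 3; do python3 -m creep '[[[0.3,0,0,0.1,0,0,0],[0.3,0,0,0,0,0,0]]]' 60 | grep -E "tool_pos|wrist"; done
```

```text
tool_pos: [0.4966, 0.2442, 0.1406]
wrist_force: [-0.8, 0.5, 2.1]
tool_pos: [0.4966, 0.2442, 0.1405]
wrist_force: [-5.0, -0.8, 9.7]
tool_pos: [0.4966, 0.2443, 0.1405]
wrist_force: [-8.6, -1.5, 17.3]
```

```bash
python3 -m creep '[[[0.3,0,0,-0.25,0,0,0],[-0.4,0,0,0,0,0,0],[-0.4,0,0,0,0,0,0],[-0.4,0,0,-1,0,0,0],[-0.4,0,0,-3,0,0,0],[-0.4,0,0,-4.5,0,0,0],[-0.4,0,0,-4,0,0,0],[-0.4,0,0,-2,0,0,0]]]' 60
python3 -m creep '[[[-0.4,-5,-1,0,0,0,0],[-0.4,-5,-1,0,0,0,0],[-0.4,-5,-1,0,0,0,0],[-0.4,-5,-1,0,0,0,0],[-0.4,-5,-1,0,0,0,0],[-0.4,-5,-1,0,0,0,0],[-0.4,-5,-1,0,0,0,0],[-0.4,0,0,0,0,0,0]]]'
cat >> h.py <<'E'
def blobs(c,x0,x1,y0,y1,t=70,amin=4):
    g=cv2.cvtColor(c['pixels'],cv2.COLOR_BGR2GRAY)[y0:y1,x0:x1]
    n,_,st,ce=cv2.connectedComponentsWithStats((g<t).astype(np.uint8))
    return [(ce[i]+[x0,y0]).round(1).tolist()+[int(st[i,4])] for i in range(1,n) if st[i,4]>=amin]
E
python3 - <<'E'
from h import *
c=cap('top','t6.png')
print(blobs(c,340,415,215,270)); print(blobs(dict(pixels=cv2.imread('pics/top4.png')),340,415,215,270))
plan([.3992,-.2787,.12],np.radians(105.8))
E
```

```text
t: 17.6
tool_pos: [0.4972, 0.2444, 0.2898]
eef_rot: [0.695, 0.719, 0.002, 0.001]
wrist_force: [-0.2, 0.2, 0.1]
grip_width: 0.699
grasp_force: 0.0
t: 18.6
tool_pos: [0.4376, -0.1108, 0.2869]
eef_rot: [0.697, 0.717, -0.0, 0.001]
wrist_force: [-0.3, 0.7, 0.3]
grip_width: 0.699
grasp_force: 0.0
[[341.1, 217.3, 15], [396.5, 232.0, 4], [396.4, 235.2, 5], [356.0, 244.5, 34]]
[[396.5, 232.0, 4], [396.5, 235.0, 4], [356.0, 244.5, 34]]
turn [ 0.0005  0.0005 -0.2461] then shift cm [-15.25  -8.33  16.69] | at [ 0.4378 -0.1092  0.2869] F [1.  0.7 0.8] t 18.65
```

```bash
python3 -m creep '[[[-0.5,0,0,0,0,0,-0.123],[-0.5,0,0,0,0,0,-0.123],[-0.5,-4,-2.2,0,0,0,0],[-0.5,-4,-2.2,0,0,0,0],[-0.5,-4,-2.2,3,0,0,0],[-0.5,-3.2,-1.7,4,0,0,0],[-0.5,0,0,4,0,0,0],[-0.5,0,0,3,0,0,0]]]'
python3 - <<'E'
from h import *
plan([.3992,-.2787,.066],np.radians(105.8)); s=cap('scene','s7.png'); print(proj(s,[[.3992,-.2787,.072]]),blobs(s,295,345,260,310))
E
```

```text
t: 19.65
tool_pos: [0.4004, -0.2759, 0.145]
eef_rot: [0.602, 0.799, 0.0, -0.0]
wrist_force: [-0.3, 0.9, 0.2]
grip_width: 0.748
grasp_force: 0.0
turn [-0.0001 -0.0009  0.0038] then shift cm [-0.23 -0.19  7.9 ] | at [ 0.4004 -0.2759  0.145 ] F [-0.3  0.9  0.2] t 19.65
[[320.14980294 275.99940547]] [[322.0, 274.5, 18], [307.0, 298.3, 9], [316.6, 301.6, 11], [310.9, 308.6, 7]]
```

```bash
python3 -m creep '[[[-0.5,-0.2,-0.2,2.5,0,0,0],[-0.5,0,0,2.5,0,0,0],[-0.5,0,0,1.7,0,0,0],[-0.5,0,0,0.8,0,0,0],[-0.5,0,0,0.4,0,0,0],[-0.5,0,0,0,0,0,0]]]' 60
python3 -m creep '[[[0.3,0,0,0,0,0,0],[0.3,0,0,0,0,0,0],[0.3,0,0,0,0,0,0],[0.3,0,0,0,0,0,0],[0.3,0,0,0,0,0,0],[0.3,0,0,0,0,0,0]]]' 60
python3 -m creep '[[[0.3,0,0,-1,0,0,0],[0.3,0,0,-3,0,0,0],[0.3,0,0,-4.5,0,0,0],[0.3,0,0,-5,0,0,0],[0.3,0,0,-5,0,0,0],[0.3,0,0,-4.3,0,0,0],[0.3,0,0,0,0,0,0]]]' 60
python3 -c "
from h import *
plan([.4967,.193,.292],np.radians(91.9))"
```

```text
t: 20.45
tool_pos: [0.399, -0.2795, 0.0678]
eef_rot: [0.602, 0.799, -0.0, 0.0]
wrist_force: [0.9, -0.9, 0.0]
grip_width: 0.749
grasp_force: 0.0
t: 21.2
tool_pos: [0.3994, -0.28, 0.0684]
eef_rot: [0.602, 0.799, -0.0, 0.001]
wrist_force: [0.1, 0.0, 5.6]
grip_width: 0.513
grasp_force: 61.8
t: 22.08
tool_pos: [0.3995, -0.2802, 0.2991]
eef_rot: [0.602, 0.799, -0.001, 0.003]
wrist_force: [0.2, 0.6, -2.9]
grip_width: 0.51
grasp_force: 61.5
turn [0.0027 0.0046 0.2458] then shift cm [46.97 11.29  0.71] | at [ 0.3995 -0.2802  0.2991] F [ 0.2  0.6 -2.9] t 22.07
```

```bash
python3 -m creep '[[[0.3,0,0,0,0,0,0.123],[0.3,0,0,0,0,0,0.123],[0.3,5,1.2,0,0,0,0],[0.3,5,1.2,0,0,0,0],[0.3,5,1.2,0,0,0,0],[0.3,5,1.2,0,0,0,0],[0.3,5,1.2,0,0,0,0],[0.3,5,1.2,0,0,0,0]]]' 60
python3 -m creep '[[[0.3,5,1.2,0,0,0,0],[0.3,5,1.2,0,0,0,0],[0.3,4,1,0,0,0,0],[0.3,2.5,0.6,0,0,0,0],[0.3,0,0,0,0,0,0],[0.3,0,0,0,0,0,0]]]' 60
python3 -c "
from h import *
plan([.4968,.189,.16],np.radians(91.9))"
```

```text
t: 23.08
tool_pos: [0.4604, 0.0247, 0.294]
eef_rot: [0.695, 0.719, -0.0, -0.001]
wrist_force: [0.4, 0.7, -1.7]
grip_width: 0.513
grasp_force: 61.4
t: 23.82
tool_pos: [0.4949, 0.1886, 0.2944]
eef_rot: [0.695, 0.719, -0.001, -0.0]
wrist_force: [-0.2, -0.2, -2.2]
grip_width: 0.515
grasp_force: 61.5
turn [-0.0016  0.0005 -0.0002] then shift cm [ 0.03  0.19 13.44] | at [0.4949 0.1886 0.2944] F [-0.2 -0.2 -2.2] t 23.82
```

```bash
python3 -m creep '[[[0.3,0,0.2,4,0,0,0],[0.3,0,0,4,0,0,0],[0.3,0,0,3,0,0,0],[0.3,0,0,1.5,0,0,0],[0.3,0,0,0.9,0,0,0],[0.3,0,0,0,0,0,0]]]' 60| grep -E "tool_pos|wrist"
for i in 1 2 3 4; do python3 -m creep '[[[0.3,0,0,0.1,0,0,0],[0.3,0,0,0.1,0,0,0],[0.3,0,0,0,0,0,0]]]' 60| grep -E "tool_pos|wrist"; done
```

```text
tool_pos: [0.4975, 0.1889, 0.1616]
wrist_force: [0.6, 0.3, -2.4]
tool_pos: [0.4976, 0.1892, 0.1596]
wrist_force: [-0.5, 0.8, -1.4]
tool_pos: [0.4973, 0.1891, 0.1571]
wrist_force: [-0.7, -0.4, -1.2]
tool_pos: [0.4973, 0.1891, 0.1551]
wrist_force: [0.7, 0.6, -2.0]
tool_pos: [0.4973, 0.1891, 0.1531]
wrist_force: [0.2, -1.0, -2.4]
```

```bash
for i in 1 2 ; do python3 -m creep '[[[0.3,0,0,0.1,0,0,0],[0.3,0,0,0.1,0,0,0],[0.3,0,0,0,0,0,0]]]' 60| grep -E "tool_pos|wrist"; done
for i in 1 2 3 ; do python3 -m creep '[[[0.3,0,0,0.1,0,0,0],[0.3,0,0,0,0,0,0]]]' 60| grep -E "tool_pos|wrist"; done
```

```text
tool_pos: [0.4974, 0.1891, 0.1512]
wrist_force: [0.2, 0.1, -2.4]
tool_pos: [0.4978, 0.1892, 0.15]
wrist_force: [-1.4, 0.4, 5.2]
tool_pos: [0.498, 0.1892, 0.1494]
wrist_force: [-1.0, -1.1, 7.3]
tool_pos: [0.4981, 0.1892, 0.1487]
wrist_force: [-1.6, -0.1, 9.7]
tool_pos: [0.4983, 0.1893, 0.148]
wrist_force: [-1.9, -0.9, 10.5]
```

```bash
for i in 1 2 3 4 ; do python3 -m creep '[[[0.3,0,0,0.1,0,0,0],[0.3,0,0,0,0,0,0]]]' 60| grep -E "tool_pos|wrist"; done
```

```text
tool_pos: [0.4984, 0.1893, 0.1472]
wrist_force: [-2.9, -0.5, 13.0]
tool_pos: [0.4971, 0.1891, 0.1436]
wrist_force: [-0.4, -1.0, -1.9]
tool_pos: [0.4971, 0.1891, 0.1434]
wrist_force: [-5.2, -0.5, 5.1]
tool_pos: [0.4971, 0.1891, 0.1434]
wrist_force: [-7.5, -1.2, 12.4]
```

```bash
python3 -m creep '[[[0.3,0,0,-0.2,0,0,0],[-0.4,0,0,0,0,0,0],[-0.4,0,0,0,0,0,0],[-0.4,0,0,-1,0,0,0],[-0.4,0,0,-3,0,0,0],[-0.4,0,0,-4.5,0,0,0],[-0.4,0,0,-4,0,0,0],[-0.4,0,0,-2,0,0,0]]]' 60
python3 -m creep '[[[-0.4,-5,-0.6,0,0,0,0],[-0.4,-5,-0.6,0,0,0,0],[-0.4,-5,-0.6,0,0,0,0],[-0.4,-5,-0.6,0,0,0,0],[-0.4,-5,-0.6,0,0,0,0],[-0.4,-5,-0.6,0,0,0,0],[-0.4,-5,-0.6,0,0,0,0],[-0.4,0,0,0,0,0,0]]]'
python3 - <<'E'
from h import *
c=cap('top','t8.png')
print(blobs(c,340,415,215,270))
plan([.434,-.3955,.12],np.radians(104.5))
cv2.imwrite('pics/t8z.png',cv2.resize(c['pixels'][140:275,130:430],(800,360),interpolation=cv2.INTER_CUBIC))
E
```

```text
t: 29.58
tool_pos: [0.4981, 0.1893, 0.2928]
eef_rot: [0.695, 0.719, 0.001, 0.001]
wrist_force: [0.8, 0.1, -0.1]
grip_width: 0.699
grasp_force: 0.0
t: 30.58
tool_pos: [0.4665, -0.165, 0.2897]
eef_rot: [0.697, 0.717, -0.0, 0.0]
wrist_force: [-0.3, 0.6, 0.2]
grip_width: 0.703
grasp_force: 0.0
[[343.2, 218.6, 54], [362.8, 219.2, 22], [396.5, 232.0, 4], [396.5, 235.0, 4]]
turn [ 0.0003  0.0003 -0.223 ] then shift cm [-21.66  -8.98  16.98] | at [ 0.4667 -0.1633  0.2898] F [-1.1  0.6  0.6] t 30.62
```

View pics/t8z.png

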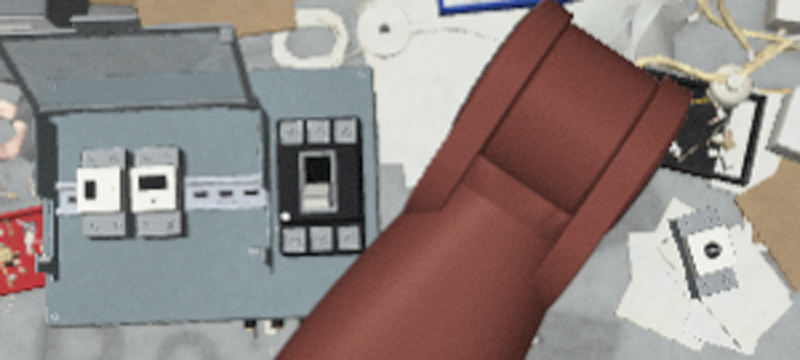

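```bash
python3 -m creep '[[[-0.5,0,0,0,0,0,-0.112],[-0.5,0,0,0,0,0,-0.111],[-0.5,-4.5,-1.8,0,0,0,0],[-0.5,-4.5,-1.8,0,0,0,0],[-0.5,-4.5,-1.8,3,0,0,0],[-0.5,-4.5,-1.8,4,0,0,0],[-0.5,-3.6,-1.8,4,0,0,0],[-0.5,0,0,3,0,0,0]]]'
python3 - <<'E'
from h import *
plan([.434,-.3955,.066],np.radians(104.5)); s=cap('scene','s9.png'); print(proj(s,[[.434,-.3955,.072]]),blobs(s,345,400,275,330))
E
```

```text
t: 31.62
tool_pos: [0.4342, -0.3945, 0.1479]
eef_rot: [0.612, 0.791, 0.0, -0.0]
wrist_force: [-0.3, 0.6, 0.2]
grip_width: 0.749
grasp_force: 0.0
turn [-0.0004 -0.0006  0.0014] then shift cm [-0.09 -0.05  8.19] | at [ 0.4342 -0.3945  0.1479] F [-0.3  0.6  0.2] t 31.62
[[369.33102504 292.42997302]] [[388.4, 286.1, 353], [369.9, 292.6, 7], [356.0, 315.0, 9], [366.0, 319.0, 9]]
```

Dial in the scene view matches the projection to within a pixel.

```bash
python3 -m creep '[[[-0.5,0,0,2.5,0,0,0],[-0.5,0,0,2.5,0,0,0],[-0.5,0,0,1.9,0,0,0],[-0.5,0,0,0.8,0,0,0],[-0.5,0,0,0.4,0,0,0],[-0.5,0,0,0,0,0,0]]]' 60
python3 -m creep '[[[0.3,0,0,0,0,0,0],[0.3,0,0,0,0,0,0],[0.3,0,0,0,0,0,0],[0.3,0,0,0,0,0,0],[0.3,0,0,0,0,0,0],[0.3,0,0,0,0,0,0]]]' 60
python3 -m creep '[[[0.3,0,0,-1,0,0,0],[0.3,0,0,-3,0,0,0],[0.3,0,0,-4.5,0,0,0],[0.3,0,0,-5,0,0,0],[0.3,0,0,-5,0,0,0],[0.3,0,0,-4.3,0,0,0],[0.3,0,0,0,0,0,0]]]' 60
python3 -c "
from h import *
plan([.4985,.137,.292],np.radians(91.9))"
```

```text
t: 32.42
tool_pos: [0.4349, -0.3938, 0.0692]
eef_rot: [0.611, 0.792, -0.0, 0.0]
wrist_force: [-0.3, 0.1, -0.4]
grip_width: 0.753
grasp_force: 0.0
t: 33.17
tool_pos: [0.435, -0.3942, 0.0696]
eef_rot: [0.611, 0.792, -0.0, 0.001]
wrist_force: [-0.6, -0.3, 6.1]
grip_width: 0.51
grasp_force: 61.9
t: 34.05
tool_pos: [0.4354, -0.3945, 0.3008]
eef_rot: [0.611, 0.792, -0.001, 0.003]
wrist_force: [-0.1, -1.3, -2.6]
grip_width: 0.508
grasp_force: 61.5
turn [0.0028 0.0054 0.2228] then shift cm [52.91  8.07  0.88] | at [ 0.4354 -0.3945  0.3008] F [-0.1 -1.3 -2.6] t 34.05
```

```bash
python3 -m creep '[[[0.3,0,0,0,0,0,0.112],[0.3,0,0,0,0,0,0.111],[0.3,5,0.8,0,0,0,0],[0.3,5,0.8,0,0,0,0],[0.3,5,0.8,0,0,0,0],[0.3,5,0.8,0,0,0,0],[0.3,5,0.8,0,0,0,0],[0.3,5,0.8,0,0,0,0]]]' 60
python3 -m creep '[[[0.3,5,0.8,0,0,0,0],[0.3,5,0.8,0,0,0,0],[0.3,5,0.8,0,0,0,0],[0.3,5,0.6,0,0,0,0],[0.3,2.5,0.2,0,0,0,0],[0.3,0,0,0,0,0,0],[0.3,0,0,0,0,0,0]]]' 60
python3 -c "
from h import *
plan([.4987,.137,.16],np.radians(91.9))"
```

```text
t: 35.05
tool_pos: [0.4722, -0.0903, 0.2952]
eef_rot: [0.695, 0.719, -0.0, -0.001]
wrist_force: [1.7, 0.9, -1.8]
grip_width: 0.51
grasp_force: 61.5
t: 35.92
tool_pos: [0.4969, 0.1334, 0.2956]
eef_rot: [0.695, 0.719, -0.001, -0.0]
wrist_force: [-0.2, -0.5, -1.2]
grip_width: 0.511
grasp_force: 61.5
turn [-0.0014  0.0003 -0.0001] then shift cm [ 0.36  0.19 13.56] | at [0.4969 0.1334 0.2956] F [-0.2 -0.5 -1.2] t 35.92
```

```bash
python3 -m creep '[[[0.3,0.3,0.15,4,0,0,0],[0.3,0,0,4,0,0,0],[0.3,0,0,3,0,0,0],[0.3,0,0,1.5,0,0,0],[0.3,0,0,1,0,0,0],[0.3,0,0,0,0,0,0]]]' 60| grep -E "tool_pos|wrist"
for i in 1 2 3 4; do python3 -m creep '[[[0.3,0,0,0.1,0,0,0],[0.3,0,0,0.1,0,0,0],[0.3,0,0,0,0,0,0]]]' 60| grep -E "tool_pos|wrist"; done
```

```text
tool_pos: [0.4988, 0.1366, 0.1616]
wrist_force: [0.2, -0.6, -1.6]
tool_pos: [0.4989, 0.1369, 0.1598]
wrist_force: [-0.4, -0.2, -2.2]
tool_pos: [0.4986, 0.1369, 0.1573]
wrist_force: [0.1, 0.8, -1.7]
tool_pos: [0.4986, 0.1369, 0.1554]
wrist_force: [-1.0, -0.5, -1.3]
tool_pos: [0.4987, 0.1368, 0.1534]
wrist_force: [-1.1, -0.2, -1.7]
```

```bash
python3 -m creep '[[[0.3,0,0,0.1,0,0,0],[0.3,0,0,0.1,0,0,0],[0.3,0,0,0,0,0,0]]]' 60| grep -E "tool_pos|wrist"
for i in 1 2 3 4 5; do python3 -m creep '[[[0.3,0,0,0.1,0,0,0],[0.3,0,0,0,0,0,0]]]' 60| grep -E "tool_pos|wrist"; done
```

```text
tool_pos: [0.4991, 0.1369, 0.1519]
wrist_force: [0.7, -0.2, 2.0]
tool_pos: [0.4992, 0.1369, 0.1514]
wrist_force: [0.4, 0.3, 5.5]
tool_pos: [0.4993, 0.1369, 0.1507]
wrist_force: [0.2, 0.3, 7.6]
tool_pos: [0.4994, 0.1369, 0.15]
wrist_force: [-0.7, -0.4, 9.7]
tool_pos: [0.4995, 0.1369, 0.1492]
wrist_force: [-1.1, -0.1, 11.8]
tool_pos: [0.4997, 0.1369, 0.1485]
wrist_force: [-0.9, 0.4, 14.0]
```

```bash
for i in 1 2 3; do python3 -m creep '[[[0.3,0,0,0.1,0,0,0],[0.3,0,0,0,0,0,0]]]' 60| grep -E "tool_pos|wrist"; done
```

```text
tool_pos: [0.498, 0.1369, 0.1448]
wrist_force: [-0.4, 0.3, -1.6]
tool_pos: [0.4981, 0.1369, 0.1447]
wrist_force: [-4.0, 1.0, 6.3]
tool_pos: [0.4981, 0.1369, 0.1447]
wrist_force: [-7.8, -0.7, 13.9]
```

```bash
python3 -m creep '[[[0.3,0,0,-0.2,0,0,0],[-0.4,0,0,0,0,0,0],[-0.4,0,0,0,0,0,0],[-0.4,0,0,-1,0,0,0],[-0.4,0,0,-3,0,0,0],[-0.4,0,0,-4.5,0,0,0],[-0.4,0,0,-4,0,0,0],[-0.4,0,0,-4,0,0,0]]]' 60
python3 -m creep '[[[1,-5,-1,-3,0,0,0],[1,-5,-1,-3,0,0,0],[1,-5,-1,-3,0,0,0],[1,-5,-1,-3,0,0,0],[1,-5,-1,0,0,0,0],[1,-5,-1,0,0,0,0],[1,0,0,0,0,0,0]]]'
python3 - <<'E'
from h import *
c=cap('top','t10.png');s=cap('scene','s10.png')
plan([.67,.193,.42],np.radians(91.9))
cv2.imwrite('pics/m10.png',np.hstack([cv2.resize(c['pixels'][130:270,125:285],(400,350),interpolation=2),cv2.resize(s['pixels'][90:265,150:350],(400,350),interpolation=2)]))
E
```

```text
t: 41.55
tool_pos: [0.4987, 0.1369, 0.3128]
eef_rot: [0.695, 0.719, 0.0, 0.0]
wrist_force: [1.0, 0.4, 0.3]
grip_width: 0.702
grasp_force: 0.0
t: 42.42
tool_pos: [0.4479, -0.1678, 0.4306]
eef_rot: [0.697, 0.717, -0.0, 0.0]
wrist_force: [0.3, 1.6, 0.2]
grip_width: -0.0
grasp_force: 0.0
turn [ 0.0004  0.0001 -0.0016] then shift cm [35.05 23.33  1.11] | at [ 0.4484 -0.1651  0.4311] F [ 0.2 -0.3 -0.6] t 42.52
```

View pics/m10.png

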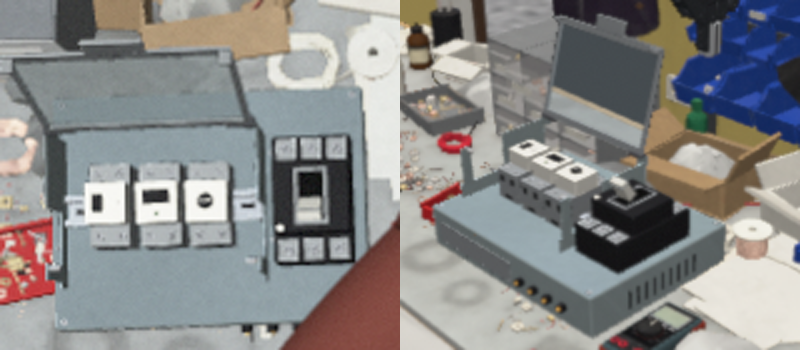

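```bash
python3 - <<'E'
from h import *
c=cap('top');s=cap('scene')
print(tri(c,[[169,147.2]],s,[[256,100]]), onz(c,[[169,147.2]],.32))
E
```

```text
[[0.62856895 0.19646607 0.32659915 0.0039993 ]] [[0.62869986 0.19936913 0.32      ]]
```

```bash
python3 -m creep '[[[1,4.5,3,0,0,0,0],[1,4.5,3,0,0,0,0],[1,4.5,3,0,0,0,0],[1,4.5,3,0,0,0,0],[1,4.5,3,0,0,0,0],[1,4.5,3,0,0,0,0],[1,4.5,3,0,0,0,0],[1,3.5,2.8,0,0,0,0]]]'
python3 -m creep '[[[1,0,0,0,0,0,0],[1,0,0,0,0,0,0]]]'
python3 -c "
from h import *
plan([.675,.196,.305],np.radians(91.9))"
```

```text
t: 43.62
tool_pos: [0.6677, 0.1945, 0.4239]
eef_rot: [0.694, 0.72, 0.003, 0.002]
wrist_force: [61.6, 15.5, 76.2]
grip_width: 0.001
grasp_force: 0.0
t: 43.88
tool_pos: [0.6676, 0.1918, 0.426]
eef_rot: [0.695, 0.719, 0.004, 0.003]
wrist_force: [-1.7, -0.2, 1.5]
grip_width: 0.004
grasp_force: 0.0
turn [ 0.0101 -0.0014  0.0016] then shift cm [ 0.39  0.75 12.1 ] | at [0.6676 0.1918 0.426 ] F [-1.7 -0.2  1.5] t 43.88
```

```bash
python3 - <<'E'
from h import *
s=cap('scene','s11.png');c=cap('top','t11.png');st=manip.state();print(st['joints'].round(3),st['qd'].round(3),st['wrist_force'],st['joint_torque'].round(1))
cv2.imwrite('pics/m11.png',np.hstack([cv2.resize(s['pixels'][0:260,130:330],(420,546),interpolation=2),cv2.resize(c['pixels'][60:260,110:250],(380,543),interpolation=2)[:543].copy() if 0 else cv2.resize(c['pixels'][60:260,110:250],(380,546),interpolation=2)]))
E
```

```text
[9.000e-02 6.730e-01 1.156e+00 2.041e+00 1.000e-03 1.628e+00] [-0.011 -0.007  0.001 -0.002 -0.     0.003] [-0.19054032 -0.17546593 -0.45139425] [  0.7 -72.3  46.8  -0.2   0.    0. ]
```

View pics/m11.png

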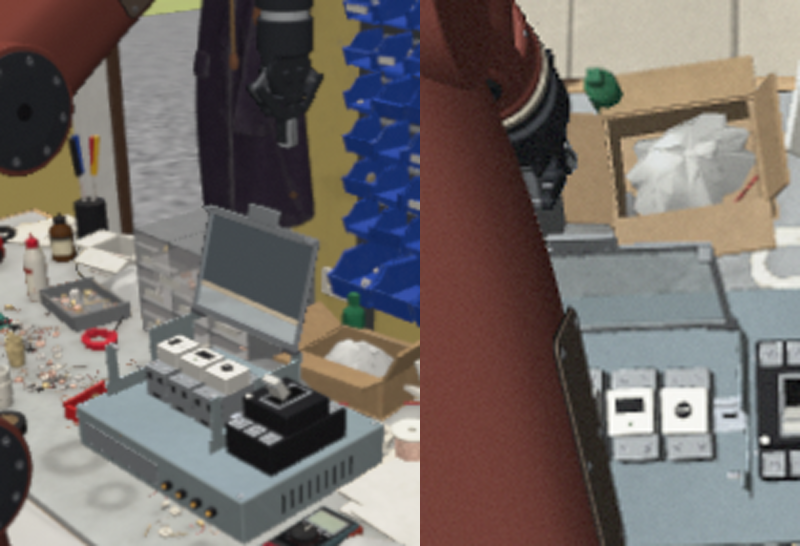

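```bash
python3 -m creep '[[[1,0,0,1.5,0,0,0],[1,0,0,2,0,0,0],[1,0,0,2,0,0,0],[1,0,0,2,0,0,0],[1,0.4,0,2,0,0,0],[1,0,0,0,0,0,0]]]'
python3 -c "
from h import *
plan([.667,.196,.305],np.radians(91.9));print(manip.state()['joints'])"
```

```text
t: 44.72
tool_pos: [0.6687, 0.1944, 0.3314]
eef_rot: [0.696, 0.718, 0.004, 0.003]
wrist_force: [-1.0, 0.5, 0.1]
grip_width: -0.002
grasp_force: 0.0
turn [ 0.0105 -0.0015 -0.0008] then shift cm [ 0.16 -0.16  2.64] | at [0.6687 0.1944 0.3314] F [-1.   0.5  0.1] t 44.73
[9.53709126e-02 4.66064850e-01 6.81188720e-01 1.77531043e+00
 8.67438044e-04 1.63380784e+00]
```

```bash
python3 -m creep '[[[1,0,0,1.3,0.0105,0,0],[1,0.2,0,1.3,0,0,0],[1,0,-1.5,0,0,0,0],[1,0,-1.5,0,0,0,0],[1,0,-1.5,-0.2,0,0,0],[1,0,-1.5,-0.3,0,0,0],[1,0,-1.4,-0.2,0,0,0],[1,0,0,0,0,0,0]]]'
python3 -m creep '[[[1,0,-2,0,0,0,0],[1,0,-1.9,0,0,0,0],[1,0,-2,0.8,0,0,0],[1,0,-2,1,0,0,0],[1,0,0,0,0,0,0]]]'
```

```text
t: 45.72
tool_pos: [0.595, 0.1944, 0.3125]
eef_rot: [0.695, 0.719, 0.001, -0.001]
wrist_force: [-0.6, 0.5, 0.5]
grip_width: 0.001
grasp_force: 0.0
t: 46.35
tool_pos: [0.5156, 0.1919, 0.2931]
eef_rot: [0.695, 0.719, -0.0, -0.001]
wrist_force: [0.4, -0.6, 0.4]
grip_width: 0.002
grasp_force: 0.0
```

```bash
python3 -m creep '[[[1,0,-1.6,1.4,0,0,0],[1,0,-1.6,1.5,0,0,0],[1,0,-1.2,1.8,0,0,0],[1,0,-1.1,1.9,0,0,0],[1,0,-0.5,1.4,0,0,0],[1,0,-0.4,1.3,0,0,0],[1,0,0,0,0,0,0]]]'
python3 - <<'E'
from h import *
s=cap('scene','s12.png');c=cap('top','t12.png');plan([.41,.196,.18],np.radians(91.9))
cv2.imwrite('pics/m12.png',cv2.resize(s['pixels'][90:265,150:350],(800,600)[:2] if 0 else (686,600),interpolation=2))
E
```

```text
t: 47.22
tool_pos: [0.4517, 0.1898, 0.1997]
eef_rot: [0.695, 0.719, -0.001, -0.002]
wrist_force: [-0.3, 0.6, -0.4]
grip_width: -0.002
grasp_force: 0.0
turn [-0.0017 -0.0015 -0.0003] then shift cm [ 0.75 -4.2   2.08] | at [0.4522 0.1899 0.2008] F [ 0.  -0.9 -0.7] t 47.33
```

View pics/m12.png

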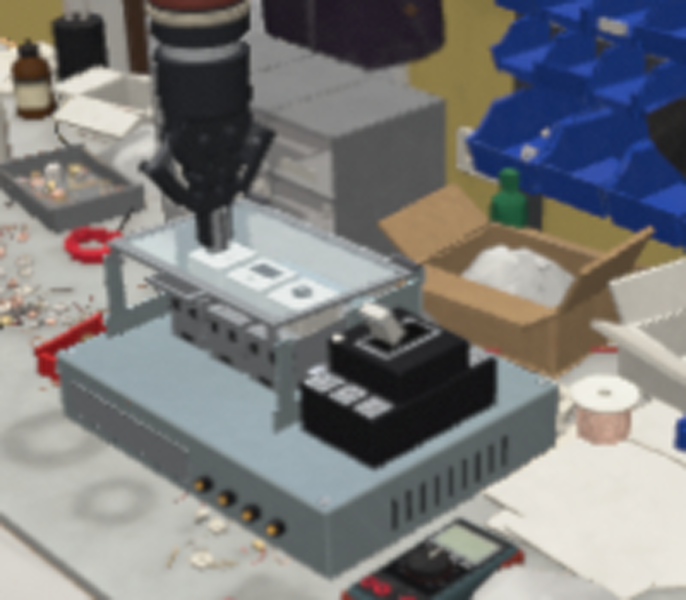

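```bash
python3 -m creep '[[[1,0,0,-2.5,0,0,0],[1,0.6,-2,0,0,0,0],[1,0,-2.2,0,0,0,0],[1,0,0,0,0,0,0],[1,0,0,1.5,0,0,0],[1,0,0,1.5,0,0,0],[1,0,0,0,0,0,0]]]'
python3 -m creep '[[[1,0,0,0.5,0,0,0],[1,0,0,0.3,0,0,0],[1,0,0,0,0,0,0]]]'
for i in 1 2 3; do python3 -m creep '[[[1,0,0,0.15,0,0,0],[1,0,0,0,0,0,0]]]' | grep -E "tool_pos|wrist"; done
```

```text
t: 48.2
tool_pos: [0.4087, 0.1943, 0.1932]
eef_rot: [0.695, 0.719, -0.002, -0.002]
wrist_force: [0.7, -0.5, -0.0]
grip_width: -0.001
grasp_force: 0.0
t: 48.58
tool_pos: [0.4094, 0.1946, 0.1873]
eef_rot: [0.695, 0.719, -0.0, -0.001]
wrist_force: [-0.3, -0.2, -0.1]
grip_width: 0.001
grasp_force: 0.0
tool_pos: [0.4095, 0.1946, 0.1859]
wrist_force: [0.1, 0.1, 0.4]
tool_pos: [0.4094, 0.1946, 0.1843]
wrist_force: [-0.2, 0.2, -0.2]
tool_pos: [0.4094, 0.1946, 0.1827]
wrist_force: [1.0, 0.3, 1.2]
```

```bash
for i in 1 2 3 4 5 6; do python3 -m creep '[[[1,0,0,0.15,0,0,0],[1,0,0,0,0,0,0]]]' | grep -E "tool_pos|wrist"; done
```

```text
tool_pos: [0.4095, 0.1946, 0.1816]
wrist_force: [-0.6, -0.4, 3.3]
tool_pos: [0.4094, 0.1946, 0.18]
wrist_force: [-1.1, -0.5, 2.8]
tool_pos: [0.4093, 0.1946, 0.178]
wrist_force: [-0.1, 0.1, 0.7]
tool_pos: [0.4094, 0.1946, 0.1765]
wrist_force: [-0.6, -0.5, -1.1]
tool_pos: [0.4093, 0.1946, 0.1751]
wrist_force: [-0.1, -0.7, -1.4]
tool_pos: [0.4094, 0.1946, 0.1737]
wrist_force: [0.8, -0.6, 0.4]
```

```bash
for i in 1 2 3 4; do python3 -m creep '[[[1,0,0,0.1,0,0,0],[1,0,0,0,0,0,0]]]' | grep -E "tool_pos|wrist"; done
```

```text
tool_pos: [0.4094, 0.1946, 0.1728]
wrist_force: [-0.2, -0.1, -0.7]
tool_pos: [0.4095, 0.1946, 0.1721]
wrist_force: [-0.7, 0.0, 1.1]
tool_pos: [0.4095, 0.1946, 0.1719]
wrist_force: [-3.6, 0.1, 9.5]
tool_pos: [0.4096, 0.1947, 0.1718]
wrist_force: [-6.5, -2.1, 17.1]
```

```bash
python3 -m creep '[[[1,0,0,-0.5,0,0,0],[1,0,0,-3,0,0,0],[1,0,0,-4,0,0,0],[1,0,0,-2,0,0,0],[1,-4.5,0,0,0,0,0],[1,-4.5,0.7,0,0,0,0],[1,-4.5,0.7,0,0,0,0],[1,-4.5,0.6,0,0,0,0]]]'
python3 -c "
from h import *
plan([.433,.012,.186],np.radians(91.9))
s=cap('scene','s13.png');c=cap('top','t13.png');print(proj(s,[[.410,.196,.158],[.4,.196,.158],[.4675,.013,.1855]]),proj(c,[[.4,.196,.158]]))
cv2.imwrite('pics/m13.png',cv2.resize(s['pixels'][140:265,150:300],(720,600),interpolation=2))"
```

```text
t: 52.82
tool_pos: [0.4356, 0.0138, 0.2645]
eef_rot: [0.695, 0.719, -0.0, -0.001]
wrist_force: [0.3, 0.3, -0.5]
grip_width: -0.002
grasp_force: 0.0
turn [-0.0021 -0.0015 -0.0001] then shift cm [-0.17 -0.27  7.85] | at [0.4356 0.0138 0.2645] F [ 0.3  0.3 -0.5] t 52.83
[[199.43574004 174.87978567]
 [196.56607336 176.01381293]
 [257.07313347 181.09442913]] [[183.2394851  246.06925343]]
```

View pics/m13.png

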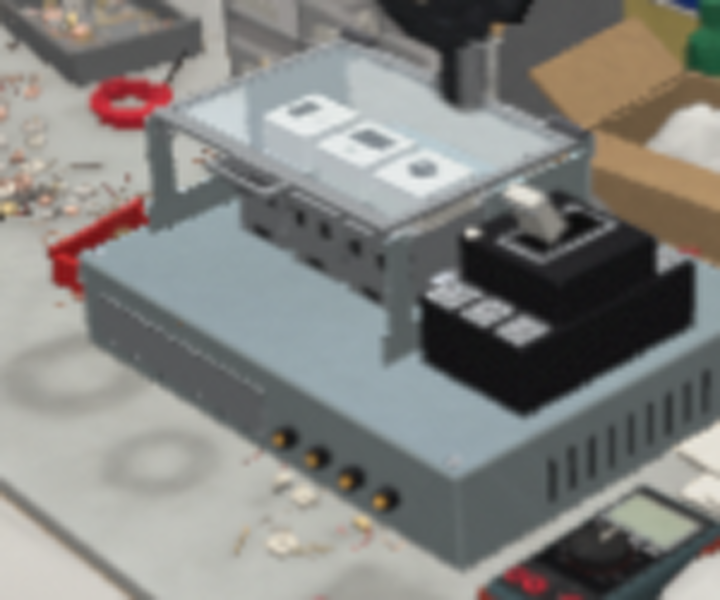

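```bash
python3 -m creep '[[[1,-0.2,-0.4,3,0,0,0],[1,0,0,3,0,0,0],[1,0,0,1.4,0,0,0],[1,0,0,0.4,0,0,0],[1,0,0,0,0,0,0]]]'
python3 -m creep '[[[1,0,0.5,0,0,0,0],[1,0,0.5,0,0,0,0],[1,0,0.5,0,0,0,0],[1,0,0.5,0,0,0,0],[1,0,0,0,0,0,0]]]'
python3 -m creep '[[[1,0,0.5,0,0,0,0],[1,0,0.5,0,0,0,0],[1,0,0.5,0,0,0,0],[1,0,0.4,0,0,0,0],[1,0,0,0,0,0,0]]]'
```

```text
t: 53.55
tool_pos: [0.4317, 0.0133, 0.1873]
eef_rot: [0.695, 0.719, -0.0, -0.001]
wrist_force: [-0.6, 0.5, -0.3]
grip_width: 0.001
grasp_force: 0.0
t: 54.18
tool_pos: [0.4517, 0.0139, 0.1864]
eef_rot: [0.695, 0.719, -0.0, -0.001]
wrist_force: [0.7, -0.1, -0.8]
grip_width: -0.002
grasp_force: 0.0
t: 54.8
tool_pos: [0.4697, 0.0142, 0.1898]
eef_rot: [0.695, 0.719, -0.001, -0.001]
wrist_force: [-17.7, -0.7, 31.3]
grip_width: 0.001
grasp_force: 18.0
```

```bash
python3 -m creep '[[[1,0,-0.5,0,0,0,0],[1,0,-1,0,0,0,0],[1,0,-2,0,0,0,0],[1,0,0,-3,0,0,0],[1,0,0,-3,0,0,0],[1,0,0,0,0,0,0]]]'
python3 - <<'E'
from h import *
plan([.433,.014,.186],np.radians(1.9));print(manip.state()['joints'].round(2))
s=cap('scene','s14.png')
for n in('s13.png','s14.png'):
    g=cv2.imread('pics/'+n,0)[170:200,245:285];m=(g>150).astype(np.uint8);k,_,st,ce=cv2.connectedComponentsWithStats(m)
    print(n,[(st[i,:4].tolist(),ce[i].round(1)+[245,170]) for i in range(1,k) if st[i,4]>8])
E
```

```text
t: 55.55
tool_pos: [0.4364, 0.013, 0.2485]
eef_rot: [0.695, 0.719, 0.001, 0.0]
wrist_force: [1.0, 0.4, 0.1]
grip_width: -0.0
grasp_force: 0.0
turn [ 4.0000e-04 -1.2000e-03  1.5706e+00] then shift cm [-0.34 -0.11  6.25] | at [0.4364 0.013  0.2485] F [1.  0.4 0.1] t 55.55
[-0.27 -0.4  -0.36  1.61  0.    1.27]
s13.png [([0, 0, 22, 10], array([252.2, 173. ])), ([8, 7, 10, 6], array([258. , 179.8]))]
s14.png [([0, 0, 22, 10], array([252.2, 173. ])), ([8, 7, 10, 6], array([258. , 179.8]))]
```

```bash
python3 -m creep '[[[1,0,0,0,0,0,-0.175],[1,0,0,0,0,0,-0.175],[1,0,0,0,0,0,-0.175],[1,0,0,0,0,0,-0.175],[1,0,0,0,0,0,-0.175],[1,0,0,0,0,0,-0.175],[1,0,0,0,0,0,-0.175],[1,0,0,0,0,0,-0.175]]]'
python3 -m creep '[[[1,0,0,0,0,0,-0.171],[1,0,0,3,0,0,0],[1,0,0,2.5,0,0,0],[1,0,0,0.7,0,0,0],[1,0,0,0,0,0,0]]]'
python3 -m creep '[[[1,-0.5,0,0,0,0,0],[1,-0.5,0,0,0,0,0],[1,-0.5,0,0,0,0,0],[1,-0.3,0,0,0,0,0],[1,0,0,0,0,0,0]]]'
for i in 1 2 3; do python3 -m creep '[[[1,-0.2,0,0,0,0,0],[1,0,0,0,0,0,0]]]' | grep -E "tool_pos|wrist"; done
```

```text
t: 56.6
tool_pos: [0.4351, 0.0134, 0.245]
eef_rot: [0.066, 0.998, 0.001, -0.002]
wrist_force: [0.5, -0.9, -0.1]
grip_width: -0.001
grasp_force: 0.0
t: 57.22
tool_pos: [0.435, 0.0134, 0.1841]
eef_rot: [-0.017, 1.0, 0.001, -0.002]
wrist_force: [0.7, -0.2, 0.4]
grip_width: -0.002
grasp_force: 0.0
t: 57.85
tool_pos: [0.4536, 0.014, 0.1845]
eef_rot: [-0.017, 1.0, 0.001, -0.001]
wrist_force: [-0.4, 0.3, -0.5]
grip_width: 0.002
grasp_force: 0.0
tool_pos: [0.4554, 0.014, 0.1845]
wrist_force: [0.3, -1.1, 0.4]
tool_pos: [0.4575, 0.0141, 0.1845]
wrist_force: [-0.0, -0.3, -0.0]
tool_pos: [0.4595, 0.0142, 0.1845]
wrist_force: [0.6, 0.9, 0.4]
```

```bash
for i in 1 2 3 4 5; do python3 -m creep '[[[1,-0.15,0,0,0,0,0],[1,-0.05,0,0,0,0,0],[1,0,0,0,0,0,0]]]' | grep -E "tool_pos|wrist"; done
```

```text
tool_pos: [0.4614, 0.0142, 0.1845]
wrist_force: [0.2, 0.8, 0.2]
tool_pos: [0.4627, 0.0143, 0.1844]
wrist_force: [-5.2, -0.1, 3.2]
tool_pos: [0.4646, 0.0143, 0.1847]
wrist_force: [-7.1, 0.1, 5.5]
tool_pos: [0.4667, 0.0144, 0.1847]
wrist_force: [-5.9, -0.9, 4.6]
tool_pos: [0.4689, 0.0145, 0.1847]
wrist_force: [-5.8, 0.1, 3.0]
```

```bash
for i in 1 2 3 4; do python3 -m creep '[[[1,-0.2,0,0,0,0,0],[1,-0.2,0,0,0,0,0],[1,0,0,0,0,0,0]]]' | grep -E "tool_pos|wrist"; done
```

```text
tool_pos: [0.4733, 0.0146, 0.1846]
wrist_force: [-2.4, -0.5, 2.0]
tool_pos: [0.4777, 0.0148, 0.1844]
wrist_force: [-1.8, -0.1, 1.8]
tool_pos: [0.4817, 0.0149, 0.1844]
wrist_force: [-1.3, -0.7, -0.1]
tool_pos: [0.4856, 0.015, 0.1844]
wrist_force: [-0.7, 0.0, -0.4]
```

```bash
for i in 1 2 3 4; do python3 -m creep '[[[1,-0.25,0,0,0,0,0],[1,-0.25,0,0,0,0,0],[1,0,0,0,0,0,0]]]' | grep -E "tool_pos|wrist"; done
```

```text
tool_pos: [0.4907, 0.0152, 0.1844]
wrist_force: [0.3, -0.5, 0.1]
tool_pos: [0.4956, 0.0153, 0.1844]
wrist_force: [0.4, -0.5, -0.7]
tool_pos: [0.5005, 0.0155, 0.1844]
wrist_force: [-0.4, -0.3, -0.6]
tool_pos: [0.5055, 0.0157, 0.1844]
wrist_force: [0.7, -0.0, 0.3]
```

```bash
for i in 1 2 3; do python3 -m creep '[[[1,-0.15,0,0,0,0,0],[1,0,0,0,0,0,0]]]' | grep -E "tool_pos|wrist"; done
```

```text
tool_pos: [0.5067, 0.0157, 0.1844]
wrist_force: [-1.1, -0.2, 0.1]
tool_pos: [0.507, 0.0158, 0.1842]
wrist_force: [-9.3, -0.4, 4.6]
tool_pos: [0.5073, 0.0158, 0.1841]
wrist_force: [-18.0, -1.2, 7.8]
```

```bash
python3 -m creep '[[[1,0.5,0,0,0,0,0],[1,2,0,0,0,0,0],[1,0,0,-3,0,0,0],[1,0,0,-4,0,0,0],[1,0,0,-4,0,0,0],[1,0,4,0,0,0,0],[1,0,4.5,0,0,0,0],[1,0,4.5,0,0,0,0]]]'
python3 -m creep '[[[1,0,4.5,0,0,0,0],[1,0,4.5,0,0,0,0],[1,0,4,0,0,0,0],[1,0,0,0,0,0,0],[1,0,0,0,0,0,0],[1,0,0,0,0,0,0]]]'
python3 - <<'E'
from h import *
c=cap('top','t15.png');s=cap('scene','s15.png')
cv2.imwrite('pics/m15.png',np.hstack([cv2.resize(c['pixels'][140:275,130:325],(400,277),interpolation=2),cv2.resize(s['pixels'][130:270,150:350],(400,277),interpolation=2)]))
E
```

```text
t: 65.22
tool_pos: [0.481, 0.146, 0.2949]
eef_rot: [-0.016, 1.0, 0.001, -0.0]
wrist_force: [0.2, 0.1, -0.7]
grip_width: -0.001
grasp_force: 0.0
t: 65.97
tool_pos: [0.4768, 0.2739, 0.2949]
eef_rot: [-0.016, 1.0, 0.001, -0.001]
wrist_force: [0.3, -0.1, -0.5]
grip_width: -0.002
grasp_force: 0.0
```

View pics/m15.png

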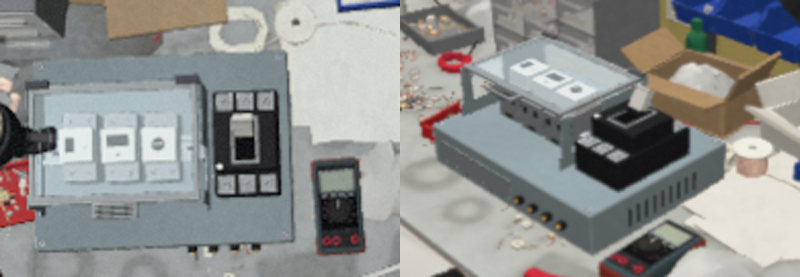

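```bash
python3 -c "
from h import *
print(manip.hand_in())"
```

```text
the job is handed in; nothing more can be done
None
```

The job is handed in (no verdict was returned): breaker reset off first, all three modules on the bench (1, 2 and 4) snapped home on the rail, guard shut, lever thrown fully on, meter not touched. Two force readings stood out: a brief 98 N at the wrist, below the 120 N limit, when the arm reached the end of its range moving behind the guard, and about 36 N in a first, abandoned push on the lever.

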